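# Load the top deep-well plate into the bench shaker and hook the hold-down bar shut

### The arm

A 6-joint arm with a two-finger parallel gripper is mounted at the origin on a cart in front of the work surface, level with it; the furniture and walls round the work are solid. World frame = base frame: x ahead of the robot, y to its left, z up, the work surface at z = 0. Lengths are in m, angles in rad, forces in N, time in s.
With the tool pointing down it reaches from about 0.225 to 0.875 m from the base axis. Payload 3.4 kg.
Tool frame: the origin (TCP) lies at the very end of the fingers, on their centre line; the grasp point (between the pads) lies 19 mm behind it; x points along the fingers, z is the direction in which the jaws open and shut, and the axes are right-handed (so a half turn about x gives the same grasp; the last joint's range is limited). The gripper opens to 85 mm and grips with 20 to 120 N. Pads are 22 mm wide; open, the fingers measure 114 mm over their backs; the gripper's body (76 mm by 85 mm) begins 54 mm behind the grasp point. The pads swing forward as they close: fully open they stand 13 mm farther back than shut.
Start: joints at [-1.251, 0.276, 1.505, -0, 1.361, -0.121], TCP at [0.245, -0.52, 0.231] pointing down, gripper open.
Joint ranges: [-2.89, 2.89], [-0.75, 2.08], [0.22, 2.7], [-1.18, 4.32], [0.11, 2.71], [-2.7, 2.7]. Speed limits (rad/s): [2.57, 2.57, 3.14, 3.14, 3.14, 3.14].

### API

Orientations are given as a 3x3 rotation matrix whose columns are the frame's x, y, z axes.
In Python, from bench import arm gives the robot as it stands.
- The arm moves only by the tool step_arm, never from a script. Its argument "steps" is one flat list of numbers, 4 for each row, row after row: the shift along the world's x, y, z in m, then the turn about the world's z in degrees. A call has 1 to 10 rows; each row shifts and turns the commanded pose from where the row before left it; what a row does not reach is not made up. A row lasts 1/8 s, in which the tool goes at most 62.5 mm and 10.7 degrees, less where a joint would pass 70% of its speed; a pose out of reach is approached as far as the arm can. A call is refused whole if a number of a shift passes 0.0625 or a number of a turn 10.7, either way. A call with a gripper value outside its range is refused whole. "jaw" is the closure, from 0 (fully open) to 1 (shut), set as the call begins (left out, the last holds). The fingers move at their own pace and stop on an object; "grip_force" is the grip in N (left out, the last holds). Time passes only in rows, so rows that do not move let the fingers close. It gives the time, the measured TCP pose, the force and the opening at its end, in the units of the state.
- arm.sense(): the state, without advancing time (a new reading comes with each control period).
- arm.read_camera(name): name is "scene" or "top" or "wrist"; returns a dict with "image" (400x640x3 uint8, blue, green, red), "intrinsics" (3x3 intrinsics, pixels), "eye" and "attitude" of the camera in the world. Camera axes: x right, y down, z forward; pixel columns grow to the right and rows downward; lengths in m; the calibration is good to about 2 mm. A picture is of the moment at which its call begins. There is no depth.
- arm.hand_in(): hands the job in, once; it reports no verdict.
Trained networks look in a picture, given as the dict that the camera call returned (one of the last four; its "shot" number tells which), for a name from the list of things; names that differ only in an ending like _2 or _b are one class to them, and where a whole thing is asked for, a point or a joint stands for the part that bears it (a point fixed in the world has none). Each returns a list of dicts, best first, with "score" (0 to 1); they miss things now and then, are a little off and sometimes report something else, mostly with a low value. They report only what shows in the picture. A call takes as long as a camera call.
- arm.boxes_of(query, picture): "bbox" ([centre column, centre row, width, height] as shares, 0 to 1, of the picture: columns of its width, rows of its height, round what is visible of it).
- arm.regions_of(query, picture): "region" (400x640 bool, what is visible of it) and "bbox" ([centre column, centre row, width, height] as shares, 0 to 1, of the picture: columns of its width, rows of its height, round what is visible of it).
The state is a dict: "time": time; "qpos": joint angles; "joint_vel": joint speeds; "effort": joint torques, N m; "tcp_pos": TCP position; "eef_rot": TCP orientation; "wrist_force": force on the tool from outside, world axes, zero at the start; "moment": the same for the moment, N m; "finger_gap": finger opening in m.
Only numpy, scipy, OpenCV 4.12 (cv2) and the standard library are available. Lean on these libraries where they do the work, as an engineer would, in place of code of your own. Each camera call takes 0.05 s, during which the arm holds its last target.

### The job

Load the shaker: slide the top plate (blue sealing mat) sideways off the stack and straight across onto the shaker's deck until it sits fully home against the end stop, keeping it flat and leaving the two grey-matted plates where they are. Then pull the raised hold-down bar out to the end of its pivot slot, swing it down until its front slot drops over the front bolt, and push it back in so that it hooks fully home under that bolt. Let go, and leave the two tip boxes, amber and grey, in front of the shaker where they stand.

Things in the scene. Friction and masses are not known exactly. Their poses are not given: they have to be found in the camera images.
- shaker: Low white bench plate shaker with an aluminium deck; on its right an aluminium shelf with the stack of plates. Fixed; yaw varies by up to 0.15 rad. Origin on the bench under the middle of the nest; x away from the robot, y left (the stack lies at -y), z up. Numbers below are mm in this frame. Deck: top z = 72.5, x -86 to 86, y -66 to 74.
- nest (a point): Where the centre of a plate lies when fully home on the deck: x 0, y 0, z 87.5. The nest is open to the stack side (-y): two low rails, inner faces at x = -45 and 45, tops z = 80.5, flared at the open end, and on the left an end stop with its face at y = 64, top z = 90.5.
- shelf_stack (a point): Centre of the stack's foot on the loading shelf: x 0, y -132.5, z 14. Three plates lie on it, undersides at z = 14, 44 and 74, so the top one lies 1.5 above the deck and 2.5 to 6 from the deck's edge; the deck's side keeps the lower ones from following it. Fences round the stack end at z = 38, the outermost at y = -203.
- pivot_bolt (a point): Axis of the rear (pivot) bolt: x 66, y 0, z 121; it lies along the shaker's y. The bar swings about it in the plane y = 0 and also slides on it lengthwise. Two steel brackets carry the bolts, each 24 wide in x about its bolt, at y = 5 to 14, tops z = 137.
- front_bolt (a point): Axis of the front bolt: x -66, y 0, z 121, 132 from the pivot bolt; its shank is 8 thick and lies along the shaker's y across the bar's plane. Its brass head, 19 across and 8 long, starts at y = -6.
- bar_swing (a joint): Swing of the hold-down bar about the pivot bolt, rad. 0: level, pointing from the pivot to the front (-x). Positive: front end raised, at most 1.0; starts at 0.4 to 0.75. Stiff: it stays where it is left, about 3 N at the paddle move it.
- bar_slide (a joint): How far the bar is drawn outward from the pivot along its own length, m. 0: fully in; 0.014: fully out; both are hard stops. Starts at 0 to 0.008; 2 N of friction. Locked: level with the front bolt in the slot and pushed in to 0; a lip under the bolt then keeps the bar from rising.
- slot_mouth (a point): Middle of the mouth of the bar's front slot, in its lower edge. The mouth is 11 wide, and over the front bolt only with the bar fully out. From its top a hook, 10 high, runs 14 outward. Swung down while not fully out, the lip lands on the bolt at about 0.14 rad. The bar: flat steel, 6 thick (y), 28 high; its centre line passes through the pivot axis. Axes as paddle.
- paddle (a point): Centre of the black grip paddle on the bar's free end: a flat plate 10 thick, 90 wide (y), 46 long. Axes: x along the bar towards the pivot, y across, z square to the bar. From the pivot bolt, in these axes: x -(167.5 + slide), z 30.3. Its length runs along (-0.5, 0, 0.866), its faces look along (0.866, 0, 0.5): with the bar level it leans 30 degrees towards the robot.
- plate_top_mid (a point): Centre (half-way up) of the top plate, blue sealing mat, ribbed white sides; 128 mm long (its y, along the shaker's y), 85.5 mm wide (its x), 30 mm high, flat, about 0.14 kg. This is the one to load.
- plate_second_mid (a point): Centre of the second plate of the stack, same size, grey mat. Stays.
- plate_low_mid (a point): Centre of the lowest plate, same size, grey mat. Stays.
- tipbox_amber: Tip box with an amber lid, 89 x 116 x 59 mm, loose, origin at the centre of its underside. Bystander.
- tipbox_grey: Tip box with a smoke-grey lid, 89 x 120 x 65 mm, loose, origin at the centre of its underside. Bystander.

How it is judged:
By the outcome, as a careful person would: the job done as asked, in the order asked, and still so for the second after the job is handed in, with the robot touching nothing.
It also fails if it takes over 51 s, if anything falls off the work surface, if the arm or the gripper's body presses on something with over 40 N, if the wrist force passes 120 N, or if a joint passes its speed limit or range.

## Working session

There is one attempt and no reset: what is moved stays moved. The work goes in short steps, Python scripts to look and compute and a tool call to move; the robot and the scene stay as the last step left them, time stands still between calls to the robot, and variables do not carry over. Pictures are saved under pics/ and viewed, and the job is handed in when it is done.

Besides the shell and the picture viewer there is one more tool, called after "Request:" as name(argument=value, ...) on one line, values as JSON. step_arm: Moves the arm, as the interface text tells. Its arguments: {"type":"object","properties":{"steps":{"type":"array"},"jaw":{"type":"number"},"grip_force":{"type":"number"}},"required":["steps"]}

```bash
ls; mkdir -p pics
cat > h.py <<'E'
import numpy as np, cv2
from bench import arm
def snap(name,fn=None):
    p=arm.read_camera(name)
    if fn: cv2.imwrite('pics/'+fn,p['image'])
    return p
def proj(p,X):
    R=np.array(p['attitude']);K=np.array(p['intrinsics'])
    c=(np.atleast_2d(X)-np.array(p['eye']))@R
    u=c@K.T
    return u[:,:2]/u[:,2:]
def ray(p,uv):
    R=np.array(p['attitude']);K=np.array(p['intrinsics'])
    d=R@np.linalg.solve(K,np.array([uv[0],uv[1],1.]))
    return np.array(p['eye']),d
def onz(p,uv,z):
    e,d=ray(p,uv); return e+d*(z-e[2])/d[2]
E
python3 - <<'E'
from h import *
s=arm.sense(); print({k:np.round(v,3).tolist() for k,v in s.items()})
for n in ['scene','top','wrist']:
    p=snap(n,n+'0.png'); print(n,p['shot'],np.round(p['eye'],3),np.round(p['attitude'],3).tolist(),np.round(p['intrinsics'],1).tolist())
    np.save(n+'0.npy',p,allow_pickle=True)
E
```

```text
pics
{'time': 0.0, 'qpos': [-1.251, 0.277, 1.506, -0.0, 1.361, -0.121], 'joint_vel': [0.001, -0.001, 0.0, -0.002, -0.001, 0.001], 'effort': [0.0, -41.677, -24.581, -0.0, 0.011, -0.0], 'tcp_pos': [0.245, -0.52, 0.23], 'eef_rot': [[-0.001, 0.904, 0.427], [0.002, 0.427, -0.904], [-1.0, 0.0, -0.002]], 'wrist_force': [0.06, -0.953, 0.874], 'moment': [0.014, 0.065, -0.032], 'finger_gap': 0.085}
scene 1 [-0.219 -0.478  0.732] [[0.485, -0.524, 0.7], [-0.875, -0.289, 0.389], [-0.001, -0.801, -0.598]] [[504.4, 0.0, 316.9], [0.0, 504.4, 204.8], [0.0, 0.0, 1.0]]
top 2 [ 0.429 -0.064  1.036] [[-0.01, -0.996, 0.086], [-1.0, 0.009, -0.007], [0.006, -0.086, -0.996]] [[466.5, 0.0, 316.2], [0.0, 466.5, 196.7], [0.0, 0.0, 1.0]]
wrist 3 [ 0.306 -0.492  0.374] [[0.426, -0.872, -0.243], [-0.905, -0.411, -0.111], [-0.003, 0.267, -0.964]] [[319.4, 0.0, 316.0], [0.0, 319.4, 202.4], [0.0, 0.0, 1.0]]
```

View pics/scene0.png

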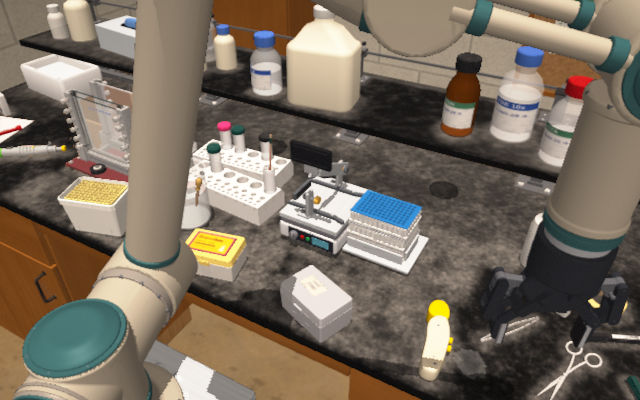

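View pics/top0.png

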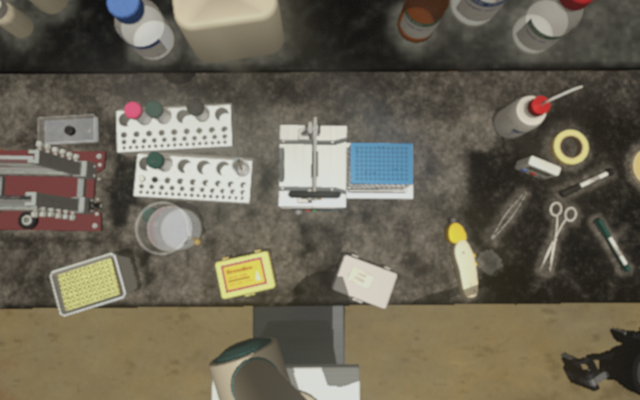

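View pics/wrist0.png

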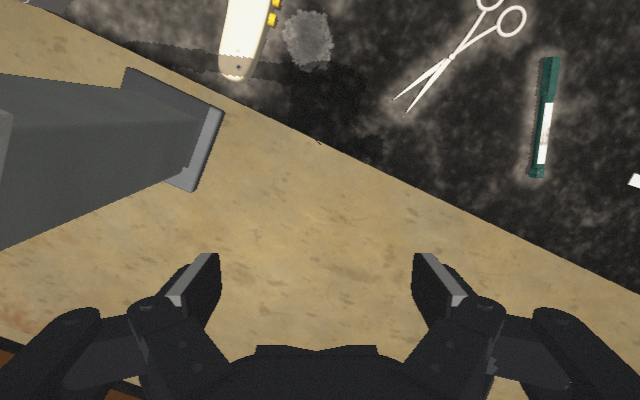

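The top view shows the shaker deck at about (313,165) px, the blue plate at (380,165), the paddle at (313,194), and the tip boxes at (245,273) and (365,280). Next I'll measure the poses.

Run:
```python
from h import *
for n in ['top','scene']:
    p=snap(n)
    for q in ['plate_top_mid','paddle','shaker','tipbox_amber','tipbox_grey']:
        r=arm.regions_of(q,p)[:2]
        for k in r:
            m=k['region'].astype(np.uint8)
            c,_=cv2.findContours(m,cv2.RETR_EXTERNAL,cv2.CHAIN_APPROX_SIMPLE)
            c=max(c,key=cv2.contourArea); mr=cv2.minAreaRect(c)
            ap=cv2.approxPolyDP(cv2.convexHull(c),3,True)[:,0].tolist()
            print(n,q,round(k['score'],2),int(m.sum()),np.round(mr[0],1),np.round(mr[1],1),round(mr[2],1),ap)
            if n=='top' and k is r[0]:
                z={'plate_top_mid':.104,'tipbox_amber':.059,'tipbox_grey':.065}.get(q)
                if z:
                    b=cv2.boxPoints(mr); print('  world',[np.round(onz(p,u,z)[:2],4).tolist() for u in b], np.round(onz(p,mr[0],z),4))
    im=cv2.resize(p['image'][100:230,240:440] if n=='top' else p['image'][120:290,250:450],None,fx=4,fy=4 if n=='top' else 3.5,interpolation=cv2.INTER_CUBIC)
    cv2.imwrite(f'pics/{n}z.png',im[:600,:800])
```

```text
top plate_top_mid 0.69 2739 [380.5 164. ] [42. 63.] 90.0 [[412, 144], [410, 184], [349, 184], [351, 143]]
  world [[0.6177, -0.1384], [0.6166, -0.2662], [0.531, -0.2638], [0.5321, -0.137]] [ 0.5742 -0.2013  0.104 ]
top paddle 0.82 648 [324.6 164.1] [49.6 81.9] 18.7 [[314, 118], [339, 197], [289, 194]]
top shaker 0.61 6550 [343.9 163.7] [ 94.2 135.6] 87.1 [[280, 126], [314, 118], [345, 126], [412, 185], [413, 197], [341, 211], [295, 213], [280, 208]]
top tipbox_amber 0.59 2182 [245.9 273.8] [42.  56.7] 77.3 [[270, 252], [275, 286], [247, 295], [222, 296], [217, 262], [256, 250]]
  world [[0.384, 0.1428], [0.4087, 0.0282], [0.3242, 0.0092], [0.3, 0.123]] [0.3541 0.0759 0.059 ]
top tipbox_grey 0.56 2317 [363.8 280.7] [60.7 42.8] 20.9 [[344, 254], [354, 254], [396, 273], [385, 307], [357, 301], [331, 288]]
  world [[0.3203, -0.093], [0.4016, -0.1257], [0.356, -0.242], [0.2753, -0.2086]] [ 0.3381 -0.1673  0.065 ]
scene plate_top_mid 0.67 1284 [315.7 161.7] [61.2 30.7] 16.7 [[290, 141], [327, 149], [347, 162], [342, 174], [310, 176], [291, 157]]
scene plate_top_mid 0.56 2314 [384.7 213.2] 
[... 256 characters left out ...]
.8 209.3] [162.3  96.5] 20.9 [[292, 139], [330, 150], [426, 238], [407, 272], [333, 254], [281, 233], [279, 211]]
scene shaker 0.64 7380 [350.9 210. ] [164.7  97.1] 21.6 [[291, 139], [326, 148], [347, 162], [427, 238], [407, 273], [330, 254], [280, 232], [279, 212]]
scene tipbox_amber 0.92 2316 [215.3 254.4] [61.3 46.5] 10.3 [[196, 228], [244, 238], [245, 261], [232, 280], [196, 272], [187, 243]]
scene tipbox_amber 0.21 3621 [315.  300.5] [77.4 53.9] 43.9 [[309, 265], [327, 276], [352, 303], [349, 321], [321, 341], [281, 303], [281, 280]]
scene tipbox_grey 0.81 3670 [315.9 300.6] [76.8 56.3] 45.9 [[307, 265], [315, 266], [342, 287], [353, 304], [348, 323], [320, 342], [282, 306], [281, 281]]
```

View pics/topz.png

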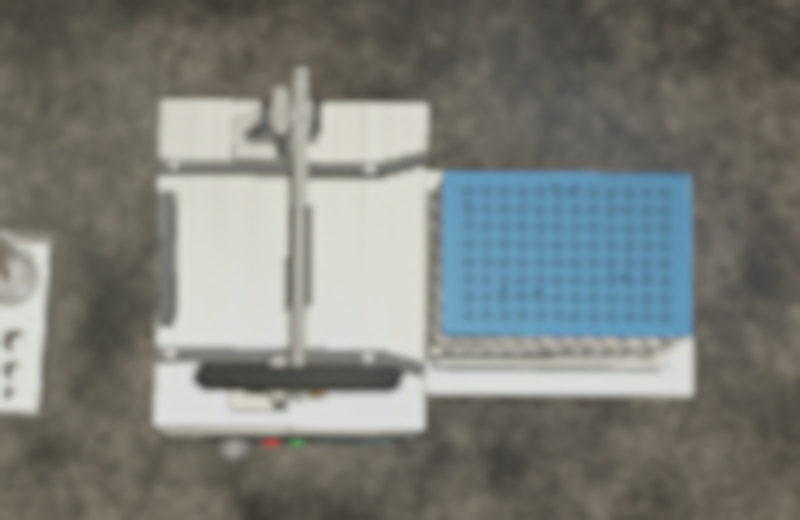

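View pics/scenez.png

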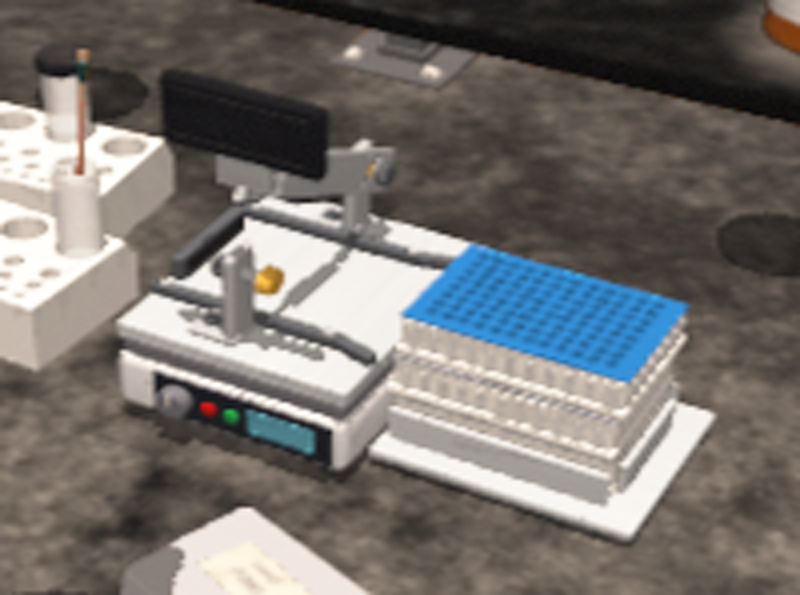

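```bash
cat > fit.py <<'E'
from h import *
from scipy.optimize import least_squares
def Rz(a): c,s=np.cos(a),np.sin(a); return np.array([[c,-s,0],[s,c,0],[0,0,1]])
def W(pose,P): return np.atleast_2d(P)/1000@Rz(pose[2]).T+np.array([pose[0],pose[1],0])
def bar(th,s,P): # P in bar axes (pivot origin, but x measured with slide)
    P=np.atleast_2d(P).astype(float); P=P-np.array([s*1000,0,0])
    xb=np.array([np.cos(th),0,-np.sin(th)]);zb=np.array([np.sin(th),0,np.cos(th)])
    return np.array([66,0,121])+P[:,:1]*xb+P[:,1:2]*np.array([0,1,0])+P[:,2:]*zb
def padc(face):
    c=np.array([-167.5,0,30.3]);l=np.array([-.5,0,.866]);n=np.array([.866,0,.5]);y=np.array([0,1,0])
    return np.array([c+a*23*l+b*45*y+face*5*n for a,b in [(1,1),(1,-1),(-1,-1),(-1,1)]])
PL=np.array([[42.75,64,0],[42.75,-64,0],[-42.75,-64,0],[-42.75,64,0]])
DK=np.array([[86,74,72.5],[86,-66,72.5],[-86,-66,72.5],[-86,74,72.5]])
E
cat > f1.py <<'E'
from fit import *
pt=np.load('top0.npy',allow_pickle=True).item();ps=np.load('scene0.npy',allow_pickle=True).item()
tz=lambda a:(np.array(a,float)+.5)/4-.5+[240,100]
sz=lambda a:(np.array(a,float)+.5)/[4,3.5]-.5+[250,120]
dk_t=tz([[160,100],[430,102],[427,430],[154,428]])
pl_t=tz([[443,172],[692,173],[693,336],[441,336]])
pl_s=sz([[470,246],[688,307],[625,380],[403,315]])
pa_s=sz([[163,69],[327,105],[325,178],[162,145]])
dk_s=sz([[118,325]]); 
brass_s=sz([[268,279]])
def res(v,full=False):
    sh=v[:3];pl=v[3:6];th,s=v[6:8]
    r=[]
    r.append(proj(pt,W(sh,DK))-dk_t)
    P=W(pl,PL+[0,0,104])
    r.append(proj(pt,P)-pl_t); r.append(proj(ps,P)-pl_s)
    r.append((proj(ps,W(sh,bar(th,s,padc(-1))))-pa_s)*.7)
    r.append(proj(ps,W(sh,DK[3]))-dk_s)
    r.append(proj(ps,W(sh,[[-66,-12,121]]))-brass_s)
    if full: 
        for n,q in zip(['dkt','plt','pls','pas','dks','brass'],r): print(n,np.round(q,1).tolist())
    return np.vstack(r).ravel()
f=least_squares(res,[.57,-.065,0,.57,-.2,0,.5,.004],loss='soft_l1',x_scale=[.01,.01,.05,.01,.01,.05,.1,.005])
print(np.round(f.x,4)); res(f.x,True)
sh=f.x[:3];pl=f.x[3:6]
print('plate centre in shaker',(Rz(sh[2]).T@np.array([*(pl[:2]-sh[:2]),0])*1000).round(1))
np.save('fit.npy',f.x)
E
python3 f1.py
```

```text
[ 0.5766 -0.0678 -0.0201  0.5754 -0.2022 -0.0166  0.5055  0.0093]
dkt [[-0.1, 0.2], [-1.0, 0.4], [-0.6, 0.1], [-0.0, -0.1]]
plt [[-1.1, -0.4], [-0.3, -0.1], [-0.1, 1.0], [-0.7, 0.6]]
pls [[0.5, -0.9], [2.2, -0.7], [2.5, 1.3], [-0.6, 0.1]]
pas [[-0.3, -0.5], [-0.2, 0.7], [0.1, 0.7], [0.5, -1.5]]
dks [[0.6, -0.6]]
brass [[2.5, 1.4]]
plate centre in shaker [   1.5 -134.4    0. ]
```

Run:
```python
from fit import *
ps=np.load('scene0.npy',allow_pickle=True).item()
for z in np.arange(.23,.66,.04): print(round(z,2),proj(ps,[[.245,-.52,z]]).round(0).tolist())
v=np.load('fit.npy');sh=v[:3]
pt=np.load('top0.npy',allow_pickle=True).item()
im={'top':pt,'scene':ps}
for n,p in im.items():
    I=p['image'].copy();I=cv2.resize(I,None,fx=4,fy=4,interpolation=cv2.INTER_CUBIC)
    def L(P,c):
        q=(proj(p,P)*4+1.5).round().astype(int); cv2.polylines(I,[q.reshape(-1,1,2)],True,c,1)
    L(W(sh,DK),(0,0,255)); L(W(v[3:6],PL+[0,0,104]),(0,255,0))
    for f in (-1,1): L(W(sh,bar(v[6],v[7],padc(f))),(255,0,255))
    L(W(sh,[[-66,5,121],[-66,-14,121]]),(0,255,255)); L(W(sh,[[66,5,121],[66,-14,121]]),(0,255,255))
    L(W(sh,[[-45,-66,80.5],[-45,70,80.5]]),(255,255,0));L(W(sh,[[45,-66,80.5],[45,70,80.5]]),(255,255,0))
    x,y=(250,100) if n=='top' else (265,125)
    cv2.imwrite(f'pics/{n}ov.png',I[y*4:y*4+560,x*4:x*4+760])
```

```text
0.23 [[534.0, 346.0]]
0.27 [[543.0, 325.0]]
0.31 [[552.0, 301.0]]
0.35 [[563.0, 275.0]]
0.39 [[574.0, 247.0]]
0.43 [[587.0, 216.0]]
0.47 [[601.0, 182.0]]
0.51 [[616.0, 144.0]]
0.55 [[633.0, 102.0]]
0.59 [[652.0, 54.0]]
0.63 [[674.0, 1.0]]
```

View pics/topov.png

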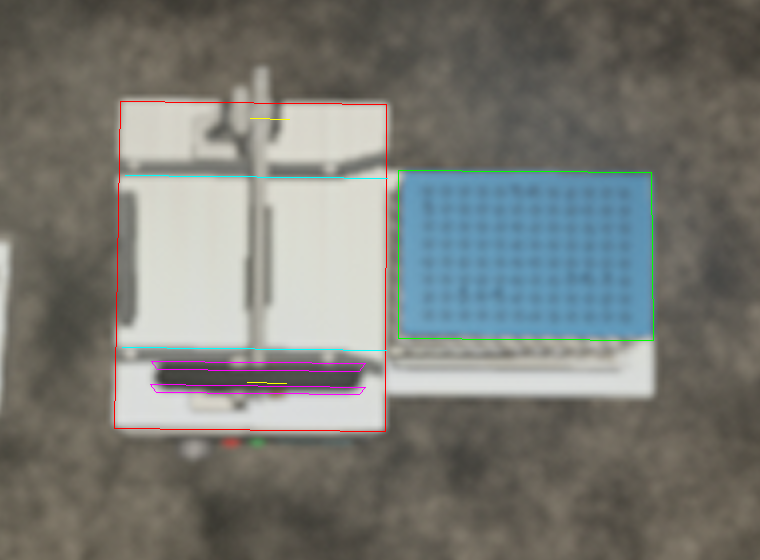

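View pics/sceneov.png

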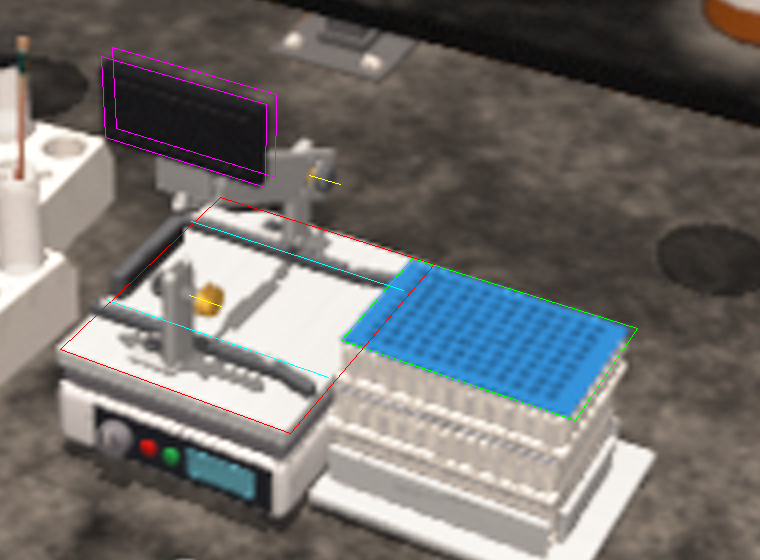

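Request:
step_arm(steps=[0.041,0.0271,0,7.944,0.041,0.0271,0,7.944,0.041,0.0271,0,7.944,0.041,0.0271,0,7.944,0.041,0.0271,0,7.944,0.041,0.0271,0,7.944,0.041,0.0271,0,7.944,0.041,0.0271,0,7.944,0,0,0,0], jaw=0.53, grip_force=20)

```text
time: 1.88
tcp_pos: [0.576, -0.3009, 0.2308]
eef_rot: [[0.001, 0.016, 1.0], [0.001, 1.0, -0.016], [-1.0, 0.001, 0.001]]
wrist_force: [-0.5, 0.2, -0.2]
finger_gap: 0.0398
```

Run:
```python
from fit import *
s=arm.sense(); print({k:np.round(v,4).tolist() for k,v in s.items() if k in('time','tcp_pos','eef_rot','wrist_force','finger_gap','qpos')})
v=np.load('fit.npy');sh=v[:3]
print((Rz(sh[2]).T@(s['tcp_pos']-np.array([sh[0],sh[1],0]))*1000).round(1), np.degrees(np.arctan2(s['eef_rot'][1][2],s['eef_rot'][0][2])))
p=snap('wrist','w1.png')
p=snap('scene','s1.png')
```

```text
{'time': 1.875, 'qpos': [-0.5891, 0.3894, 1.3348, 0.0014, 1.4171, -0.573], 'tcp_pos': [0.576, -0.3009, 0.2308], 'eef_rot': [[0.001, 0.0163, 0.9999], [0.001, 0.9999, -0.0163], [-1.0, 0.001, 0.001]], 'wrist_force': [-0.4772, 0.2435, -0.2499], 'finger_gap': 0.0398}
[   4.1 -233.   230.8] -0.9357867169126943
```

View pics/w1.png

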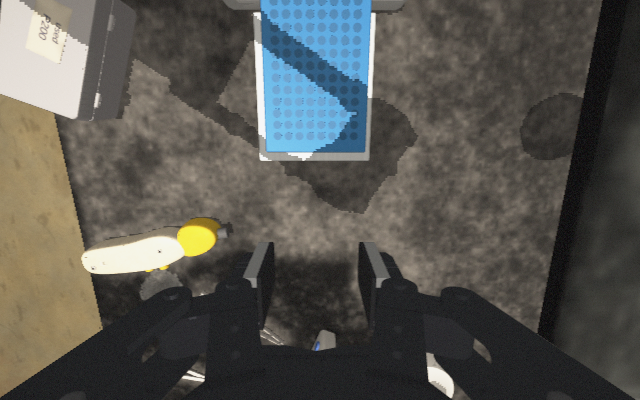

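View pics/s1.png

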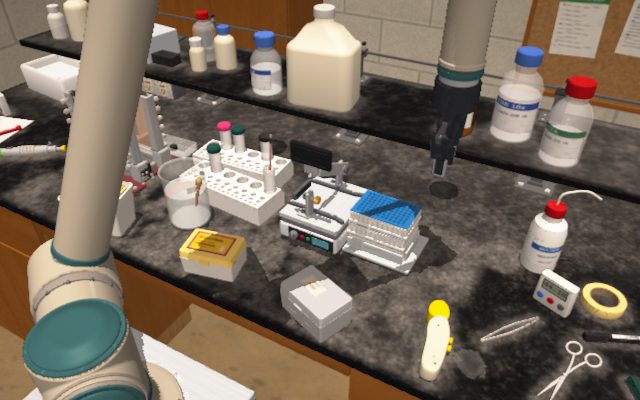

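In the wrist view the plate's near end is at row ~153, spanning columns 264–370, roughly centred between the fingers (245–385).

Run:
```python
from fit import *
p=snap('wrist')
hsv=cv2.cvtColor(p['image'],cv2.COLOR_BGR2HSV)
m=cv2.inRange(hsv,(95,90,40),(120,255,255))
n,l,st,c=cv2.connectedComponentsWithStats(m); k=1+np.argmax(st[1:,4]); print(st[k])
m=(l==k)
pts=[]
for r in range(20,145,10):
    x=np.where(m[r])[0]; pts.append((onz(p,(x.min()-.5,r),.104),onz(p,(x.max()+.5,r),.104)))
pts=np.array(pts)
for j in (0,1):
    f=np.polyfit(pts[:,j,1],pts[:,j,0],1); print('edge x at y=-.2:',np.polyval(f,-.2).round(4),'yaw',-f[0].round(4))
cols=range(275,365,10)
e=np.array([onz(p,(c,np.where(m[:,c])[0].max()+.5),.104) for c in cols]); print('end y',e[:,1].round(4))
v=np.load('fit.npy'); print(W(v[3:6],PL+[0,0,104]).round(4))
```

```text
[  263     0   112   150 15620]
edge x at y=-.2: 0.5358 yaw -0.0186
edge x at y=-.2: 0.6186 yaw -0.0202
end y [-0.2642 -0.2635 -0.2637 -0.2639 -0.2649 -0.2643 -0.2644 -0.2646 -0.2648]
[[ 0.6192 -0.1389  0.104 ]
 [ 0.6171 -0.2669  0.104 ]
 [ 0.5316 -0.2655  0.104 ]
 [ 0.5338 -0.1375  0.104 ]]
```

Request:
step_arm(steps=[0,0,-0.05,0,0,0,-0.05,0,0,0,-0.051,0,0.0003,0.012,0,0,0,0,0,0])

```text
time: 2.65
tcp_pos: [0.574, -0.2914, 0.0822]
eef_rot: [[0.002, 0.021, 1.0], [-0.001, 1.0, -0.021], [-1.0, -0.001, 0.002]]
wrist_force: [0.1, -1.0, 0.2]
finger_gap: 0.0397
```

Run:
```python
from fit import *
p=snap('wrist','w2.png')
p=snap('scene'); I=cv2.resize(p['image'][100:290,250:500],None,fx=3,fy=3,interpolation=cv2.INTER_CUBIC); cv2.imwrite('pics/s2.png',I)
```

```text
(no output)
```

View pics/w2.png

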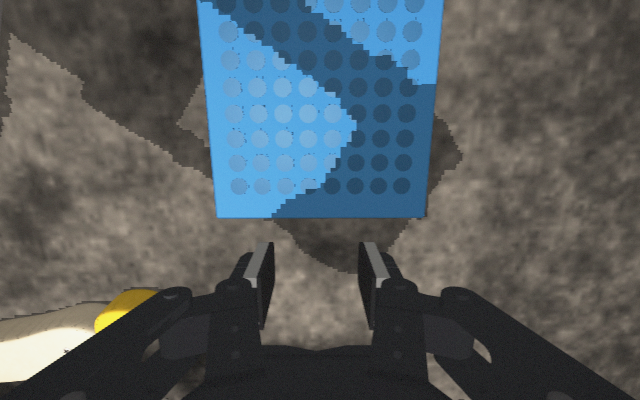

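View pics/s2.png

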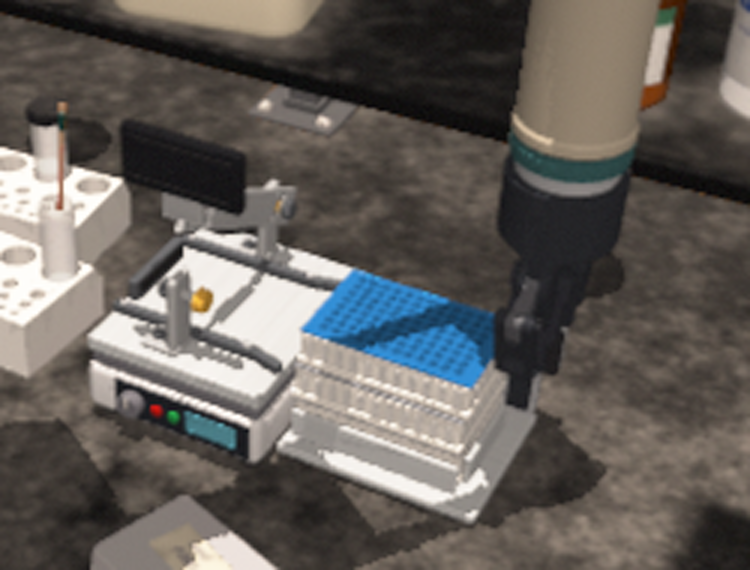

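Request:
step_arm(steps=[0.0003,0.007,-0.003,0,0.0002,0.01,0,0,0.0003,0.014,0,0,0.0003,0.014,0,0,0.0003,0.014,0,0,0.0002,0.01,0,0])

```text
time: 3.5
tcp_pos: [0.5752, -0.221, 0.0773]
eef_rot: [[-0.0, 0.02, 1.0], [0.0, 1.0, -0.02], [-1.0, 0.0, -0.0]]
wrist_force: [-1.1, -1.8, 0.7]
finger_gap: 0.0401
```

Run:
```python
from fit import *
p=snap('wrist','w3.png')
p=snap('scene'); I=cv2.resize(p['image'][100:290,250:500],None,fx=3,fy=3,interpolation=cv2.INTER_CUBIC); cv2.imwrite('pics/s3.png',I)
```

```text
(no output)
```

View pics/w3.png

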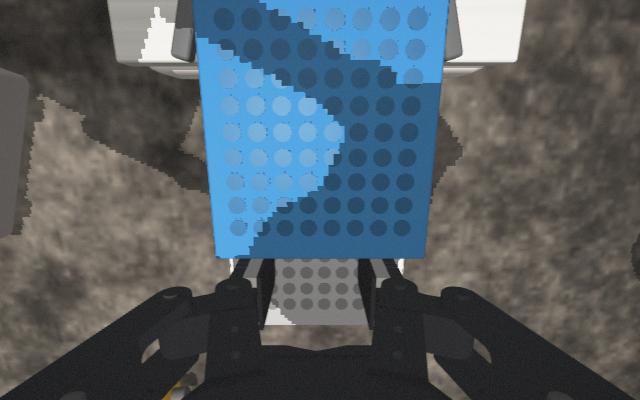

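View pics/s3.png

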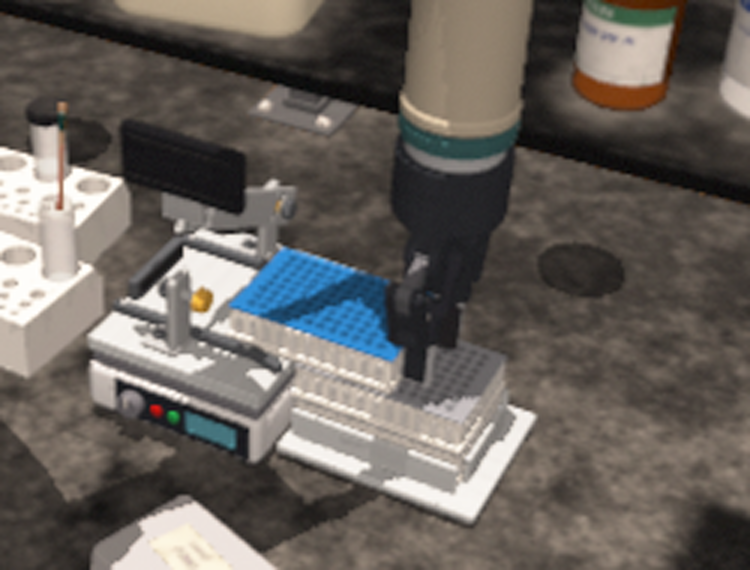

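Request:
step_arm(steps=[0.0002,0.01,0.001,0,0.0003,0.013,0,0,0.0003,0.013,0,0,0.0003,0.013,0,0,0.0002,0.009,0,0,0,0,0,0])

```text
time: 4.35
tcp_pos: [0.5765, -0.1633, 0.0784]
eef_rot: [[-0.0, 0.02, 1.0], [0.0, 1.0, -0.02], [-1.0, 0.0, -0.0]]
wrist_force: [-0.8, 0.8, 0.5]
finger_gap: 0.0402
```

Run:
```python
from fit import *
p=snap('wrist','w4.png')
p=snap('scene'); I=cv2.resize(p['image'][100:290,250:500],None,fx=3,fy=3,interpolation=cv2.INTER_CUBIC); cv2.imwrite('pics/s4.png',I)
```

```text
(no output)
```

View pics/w4.png

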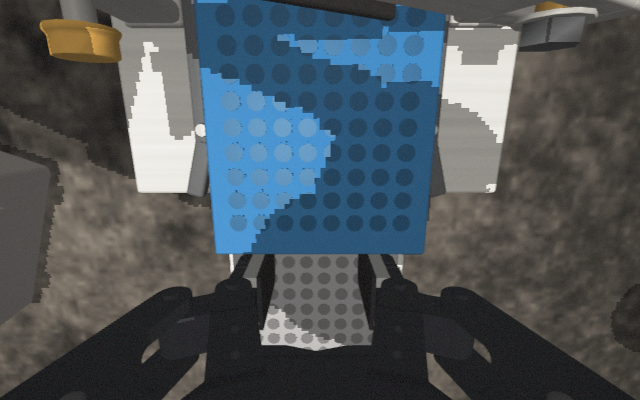

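View pics/s4.png

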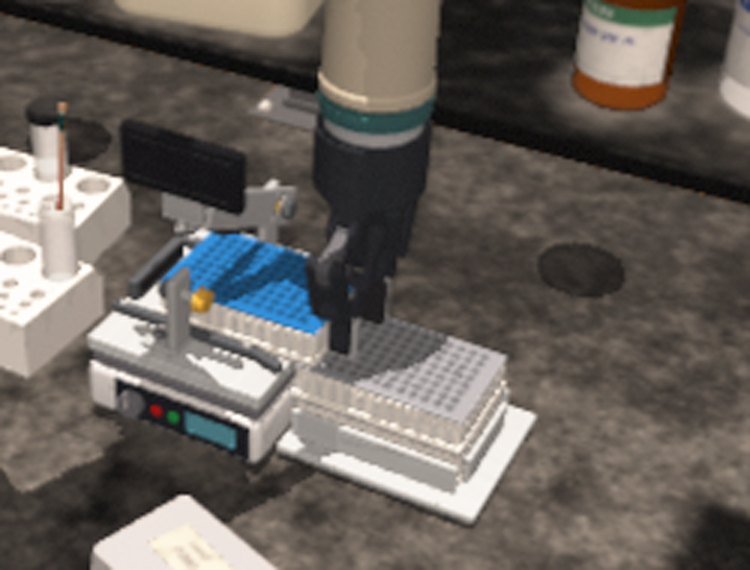

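Request:
step_arm(steps=[0.0002,0.006,0,0,0.0002,0.006,0,0,0,0.003,0,0,0,0.002,0,0])

```text
time: 4.95
tcp_pos: [0.5769, -0.1471, 0.0783]
eef_rot: [[-0.0, 0.021, 1.0], [-0.0, 1.0, -0.021], [-1.0, -0.0, -0.0]]
wrist_force: [0.3, -1.1, -0.1]
finger_gap: 0.0404
```

Request:
step_arm(steps=[0,0.0015,0,0,0,0.0015,0,0])

```text
time: 5.2
tcp_pos: [0.5769, -0.1443, 0.0783]
eef_rot: [[0.0, 0.021, 1.0], [-0.0, 1.0, -0.021], [-1.0, -0.0, 0.0]]
wrist_force: [0.4, 0.3, 0.6]
finger_gap: 0.0398
```

Request:
step_arm(steps=[0,0.0015,0,0,0,0,0,0])

```text
time: 5.45
tcp_pos: [0.5769, -0.1426, 0.0784]
eef_rot: [[0.0, 0.021, 1.0], [0.0, 1.0, -0.021], [-1.0, 0.0, 0.0]]
wrist_force: [0.0, -0.0, 0.3]
finger_gap: 0.04
```

Request:
step_arm(steps=[0,0.0015,0,0,0,0,0,0])

```text
time: 5.7
tcp_pos: [0.577, -0.1411, 0.0784]
eef_rot: [[0.0, 0.021, 1.0], [0.0, 1.0, -0.021], [-1.0, 0.0, 0.0]]
wrist_force: [-0.5, -0.9, -0.1]
finger_gap: 0.0399
```

Request:
step_arm(steps=[0,0.0015,0,0,0,0,0,0])

```text
time: 5.95
tcp_pos: [0.5772, -0.141, 0.0785]
eef_rot: [[0.001, 0.02, 1.0], [-0.002, 1.0, -0.02], [-1.0, -0.002, 0.001]]
wrist_force: [0.1, -5.3, -0.8]
finger_gap: 0.0401
```

Request:
step_arm(steps=[0,0.002,0,0,0,0,0,0])

```text
time: 6.2
tcp_pos: [0.5773, -0.1411, 0.0788]
eef_rot: [[0.001, 0.019, 1.0], [-0.006, 1.0, -0.019], [-1.0, -0.006, 0.001]]
wrist_force: [-0.3, -10.4, -0.2]
finger_gap: 0.04
```

Run:
```python
from fit import *
p=snap('wrist','w5.png')
p=snap('scene'); I=cv2.resize(p['image'][100:290,250:500],None,fx=3,fy=3,interpolation=cv2.INTER_CUBIC); cv2.imwrite('pics/s5.png',I)
```

```text
(no output)
```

View pics/w5.png

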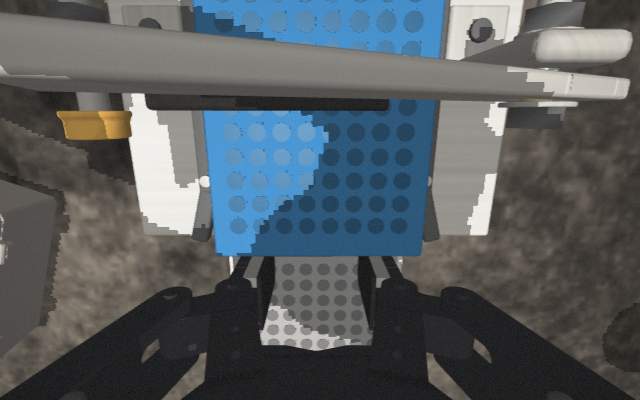

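View pics/s5.png

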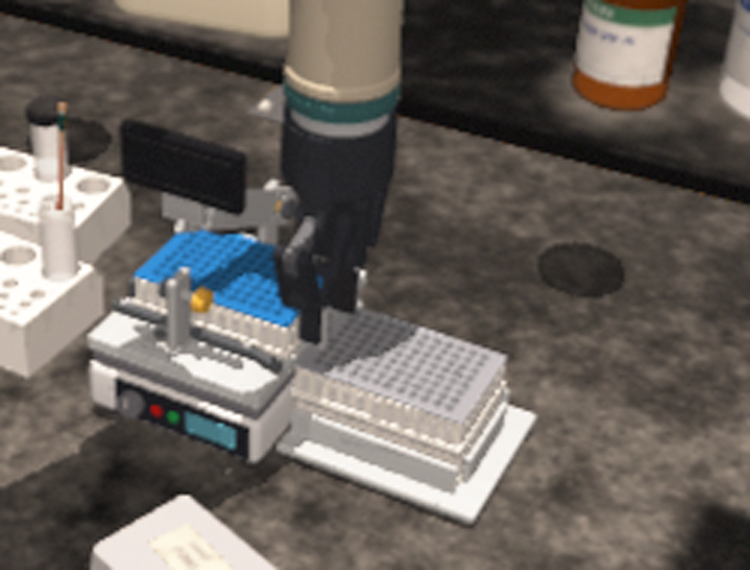

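The plate is home: it stops at TCP y ≈ −0.141 and the force rises to 10 N. It sits squarely between the rails, and the grey plates haven't moved. I'll back off and raise the arm.

Request:
step_arm(steps=[-0.0005,-0.025,0,0,-0.0008,-0.04,0,0,0,0,0.0625,0,0,0,0.0625,0,0,0,0.0625,0,0,0,0.0525,0,0,0,0,0])

```text
time: 7.18
tcp_pos: [0.5776, -0.2027, 0.3239]
eef_rot: [[0.01, 0.02, 1.0], [-0.003, 1.0, -0.02], [-1.0, -0.003, 0.01]]
wrist_force: [-0.2, -0.2, -0.1]
finger_gap: 0.0405
```

```bash
cat > bf.py <<'E'
from fit import *
v=np.load('fit.npy');sh=v[:3]
for f,n in((-1,'outer'),(1,'inner')): print(n,W(sh,bar(v[6],v[7],padc(f))).round(4).tolist())
print('centre',W(sh,bar(v[6],v[7],[[-167.5,0,30.3]])).round(4))
E
python3 bf.py
python3 - <<'E'
from fit import *
p=snap('top'); cv2.imwrite('pics/t6.png',cv2.resize(p['image'][90:240,230:430],None,fx=4,fy=4,interpolation=cv2.INTER_CUBIC))
p=snap('wrist','w6.png')
p=snap('scene'); I=cv2.resize(p['image'][100:250,240:440],None,fx=4,fy=4,interpolation=cv2.INTER_CUBIC); cv2.imwrite('pics/s6.png',I)
E
```

```text
outer [[0.4981, -0.0212, 0.256], [0.4963, -0.1112, 0.256], [0.4971, -0.1112, 0.2101], [0.4989, -0.0212, 0.2101]]
inner [[0.5081, -0.0214, 0.2562], [0.5063, -0.1114, 0.2562], [0.5071, -0.1114, 0.2102], [0.5089, -0.0214, 0.2102]]
centre [[ 0.5026 -0.0663  0.2331]]
```

View pics/t6.png

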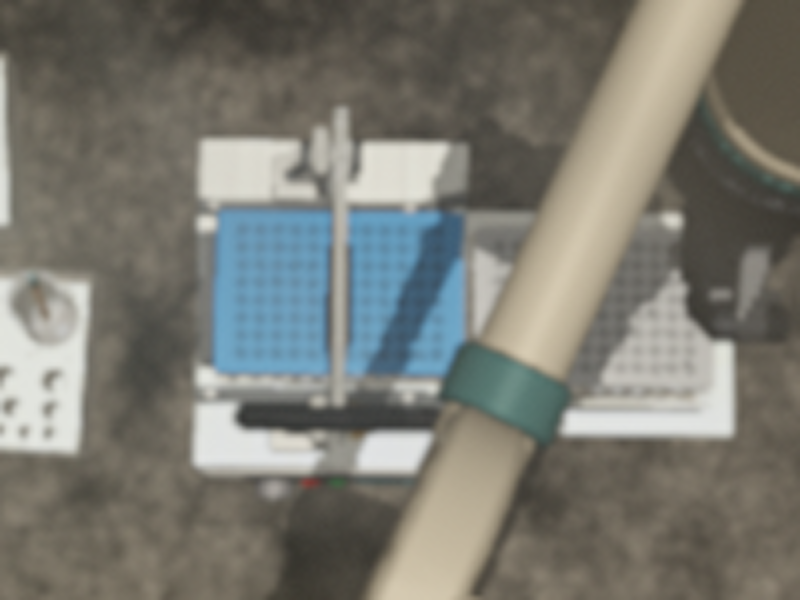

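View pics/s6.png

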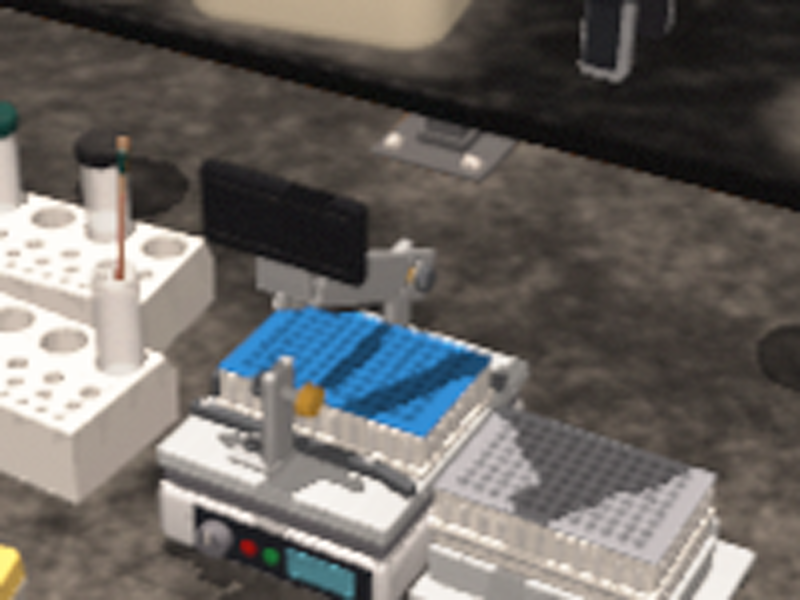

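View pics/w6.png

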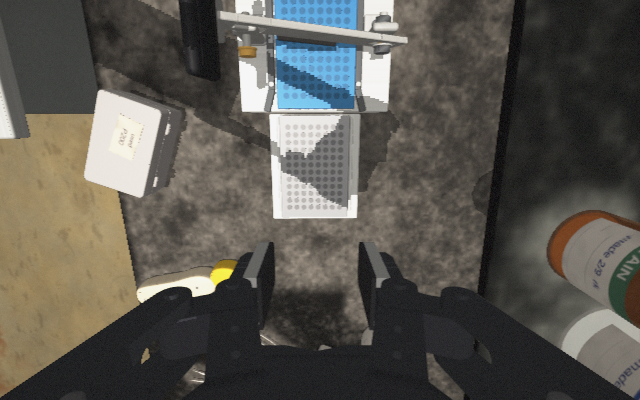

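The top and scene views show the blue plate between the rails, against the left end stop, with the grey plates still on the shelf. Next I'll move above the paddle.

Request:
step_arm(steps=[-0.025,0.0455,-0.008,0,-0.025,0.0455,-0.008,0,-0.025,0.0455,-0.008,0,0,0,0,0,0,0,0,0], jaw=0.62)

```text
time: 7.95
tcp_pos: [0.5004, -0.0662, 0.2932]
eef_rot: [[-0.002, 0.02, 1.0], [0.0, 1.0, -0.02], [-1.0, 0.0, -0.002]]
wrist_force: [-0.1, -0.1, 0.6]
finger_gap: 0.0324
```

Run:
```python
from fit import *
p=snap('wrist','w7.png')
for q in ['paddle']:
    for k in arm.boxes_of(q,p)[:2]: print(k)
v=np.load('fit.npy');sh=v[:3]
I=p['image'].copy()
for f in(-1,1):
    q=proj(p,W(sh,bar(v[6],v[7],padc(f)))).round().astype(int); cv2.polylines(I,[q.reshape(-1,1,2)],True,(255,0,255),1)
cv2.imwrite('pics/w7.png',I)
p=snap('scene'); I=cv2.resize(p['image'][60:250,240:440],None,fx=3,fy=3,interpolation=cv2.INTER_CUBIC); cv2.imwrite('pics/s7.png',I)
```

```text
{'bbox': [0.6234, 0.5463, 0.2711, 0.358], 'score': 0.83}
{'bbox': [0.6141, 0.5175, 0.2917, 0.507], 'score': 0.56}
```

View pics/w7.png

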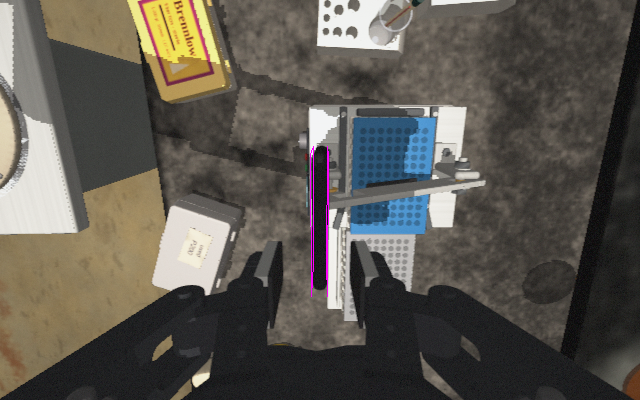

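View pics/s7.png

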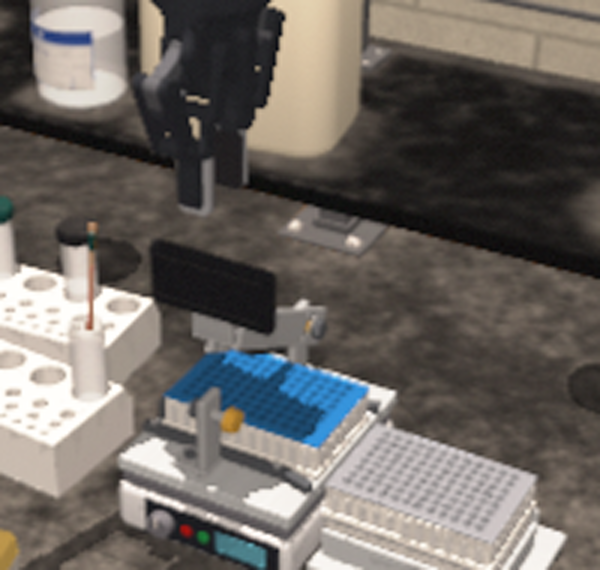

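Request:
step_arm(steps=[0.003,0,-0.028,0,0,0,-0.03,0,0,0,0,0])

```text
time: 8.48
tcp_pos: [0.5025, -0.0667, 0.2341]
eef_rot: [[-0.005, 0.022, 1.0], [0.001, 1.0, -0.022], [-1.0, 0.001, -0.005]]
wrist_force: [-0.4, 0.3, 0.2]
finger_gap: 0.0325
```

Run:
```python
from fit import *
p=snap('wrist','w8.png')
p=snap('scene'); I=cv2.resize(p['image'][60:250,240:440],None,fx=3,fy=3,interpolation=cv2.INTER_CUBIC); cv2.imwrite('pics/s8.png',I)
```

```text
(no output)
```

View pics/w8.png

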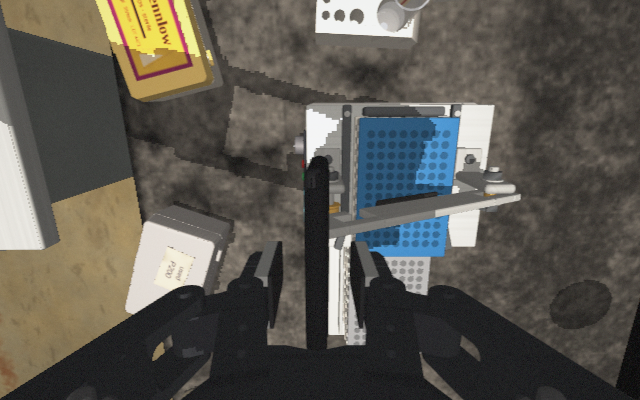

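View pics/s8.png

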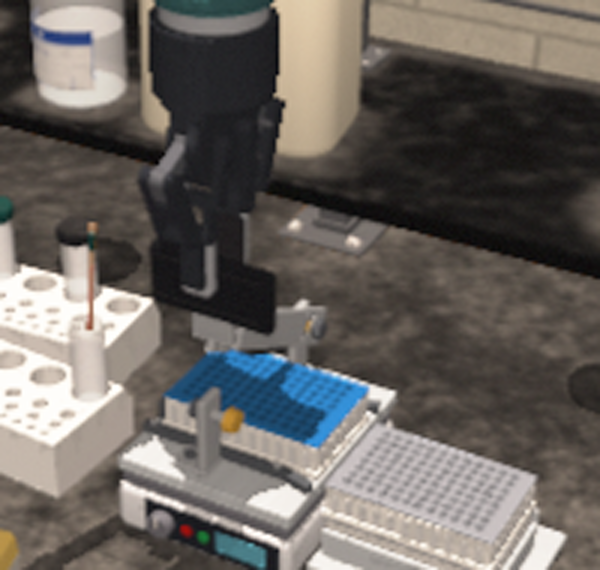

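Request:
step_arm(steps=[0,0,0,0,0,0,0,0,0,0,0,0,0,0,0,0], jaw=1, grip_force=25)

```text
time: 9.07
tcp_pos: [0.5041, -0.0664, 0.237]
eef_rot: [[0.002, 0.021, 1.0], [-0.001, 1.0, -0.021], [-1.0, -0.001, 0.002]]
wrist_force: [-0.6, 0.0, 1.7]
finger_gap: 0.0095
```

Request:
step_arm(steps=[-0.0026,0,0.0014,0,-0.0026,0,0.0014,0,0,0,0,0])

```text
time: 9.45
tcp_pos: [0.4988, -0.0663, 0.2394]
eef_rot: [[0.001, 0.021, 1.0], [-0.0, 1.0, -0.021], [-1.0, -0.0, 0.001]]
wrist_force: [2.1, -1.1, 1.0]
finger_gap: 0.0092
```

Request:
step_arm(steps=[-0.0026,0,0.0014,0,0,0,0,0])

```text
time: 9.7
tcp_pos: [0.4967, -0.0663, 0.2406]
eef_rot: [[0.002, 0.021, 1.0], [-0.0, 1.0, -0.021], [-1.0, -0.0, 0.002]]
wrist_force: [4.7, 0.4, -2.3]
finger_gap: 0.0093
```

Request:
step_arm(steps=[-0.0026,0,0.0014,0,0,0,0,0])

```text
time: 9.95
tcp_pos: [0.4969, -0.0663, 0.2411]
eef_rot: [[0.007, 0.021, 1.0], [0.0, 1.0, -0.021], [-1.0, 0.0, 0.007]]
wrist_force: [13.1, -0.7, -10.9]
finger_gap: 0.0095
```

Request:
step_arm(steps=[-0.0026,0,0.0014,0,0,0,0,0])

```text
time: 10.2
tcp_pos: [0.497, -0.0664, 0.2416]
eef_rot: [[0.012, 0.021, 1.0], [0.001, 1.0, -0.021], [-1.0, 0.001, 0.012]]
wrist_force: [19.7, -1.0, -19.0]
finger_gap: 0.0093
```

Request:
step_arm(steps=[0,0,0,0,0,0,0,0,0,0,0,0], jaw=0.72, grip_force=40)

```text
time: 10.58
tcp_pos: [0.4894, -0.0661, 0.2433]
eef_rot: [[-0.002, 0.021, 1.0], [0.0, 1.0, -0.021], [-1.0, 0.0, -0.002]]
wrist_force: [0.3, -0.5, 0.4]
finger_gap: 0.0239
```

Run:
```python
from fit import *
p=snap('wrist','w9.png')
p=snap('scene'); I=cv2.resize(p['image'][60:250,240:440],None,fx=3,fy=3,interpolation=cv2.INTER_CUBIC); cv2.imwrite('pics/s9.png',I)
```

```text
(no output)
```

View pics/w9.png

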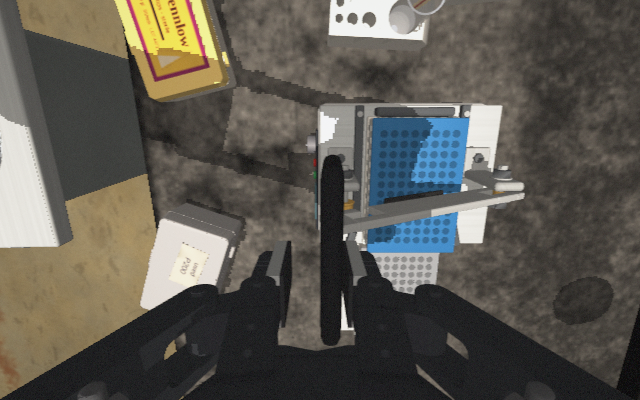

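View pics/s9.png

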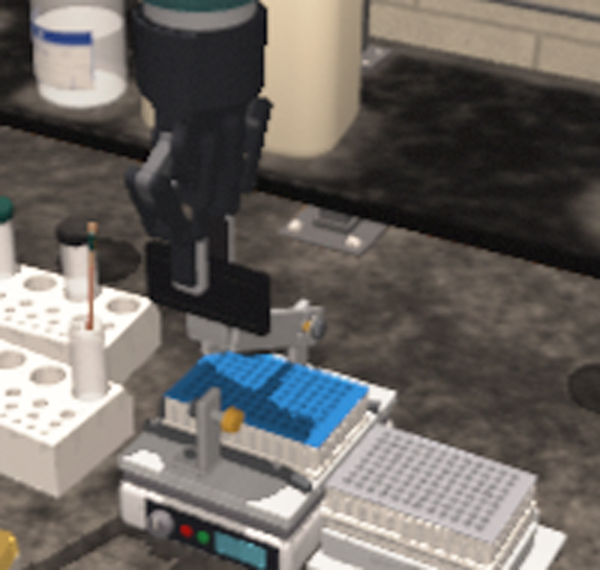

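Request:
step_arm(steps=[-0.007,0.0001,-0.007,0,-0.0055,0.0001,-0.007,0,-0.005,0.0001,-0.008,0,-0.005,0.0001,-0.008,0,0,0,0,0])

```text
time: 11.3
tcp_pos: [0.4672, -0.0658, 0.2125]
eef_rot: [[-0.002, 0.021, 1.0], [0.0, 1.0, -0.021], [-1.0, 0.0, -0.002]]
wrist_force: [1.6, -0.2, -0.4]
finger_gap: 0.0238
```

Run:
```python
from fit import *
p=snap('wrist','w10.png')
p=snap('scene'); I=cv2.resize(p['image'][60:250,240:440],None,fx=3,fy=3,interpolation=cv2.INTER_CUBIC); cv2.imwrite('pics/s10.png',I)
```

```text
(no output)
```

View pics/w10.png

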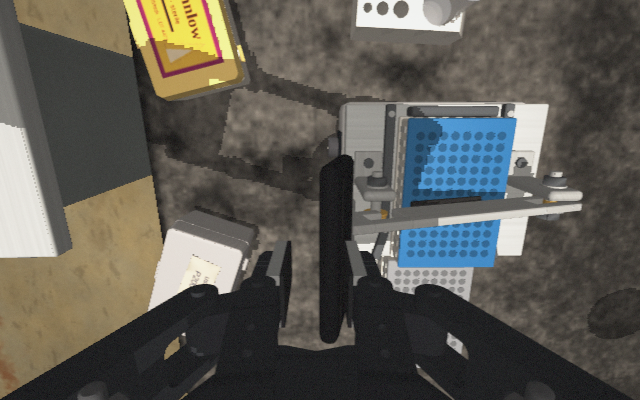

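View pics/s10.png

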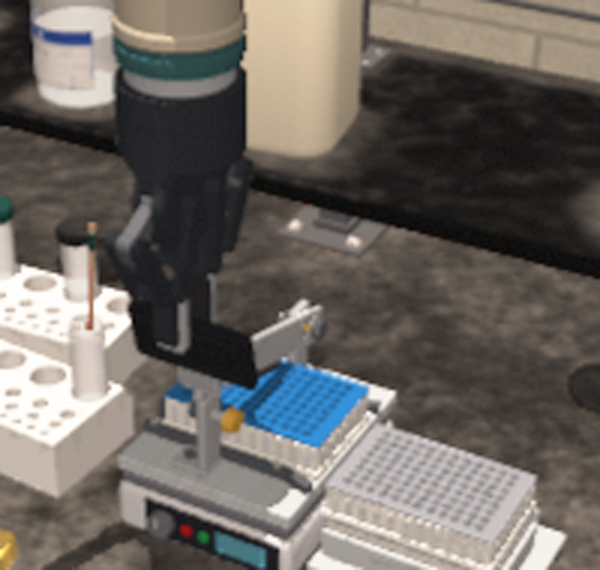

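Request:
step_arm(steps=[-0.0042,0.0001,-0.0083,0,-0.0042,0.0001,-0.0083,0,-0.0034,0.0001,-0.0087,0,-0.0033,0.0001,-0.0087,0,0,0,0,0])

```text
time: 12.02
tcp_pos: [0.4521, -0.0653, 0.1785]
eef_rot: [[-0.002, 0.021, 1.0], [0.0, 1.0, -0.021], [-1.0, 0.0, -0.002]]
wrist_force: [0.5, -1.0, -0.3]
finger_gap: 0.0241
```

Run:
```python
from fit import *
p=snap('wrist','w11.png')
p=snap('scene'); I=cv2.resize(p['image'][80:250,240:440],None,fx=4,fy=3.5,interpolation=cv2.INTER_CUBIC); cv2.imwrite('pics/s11.png',I)
```

```text
(no output)
```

View pics/w11.png

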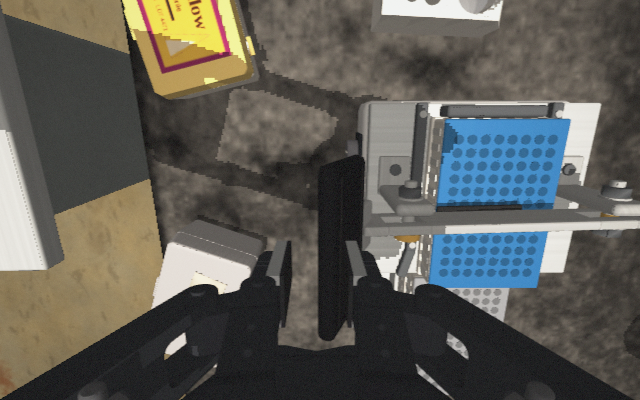

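View pics/s11.png

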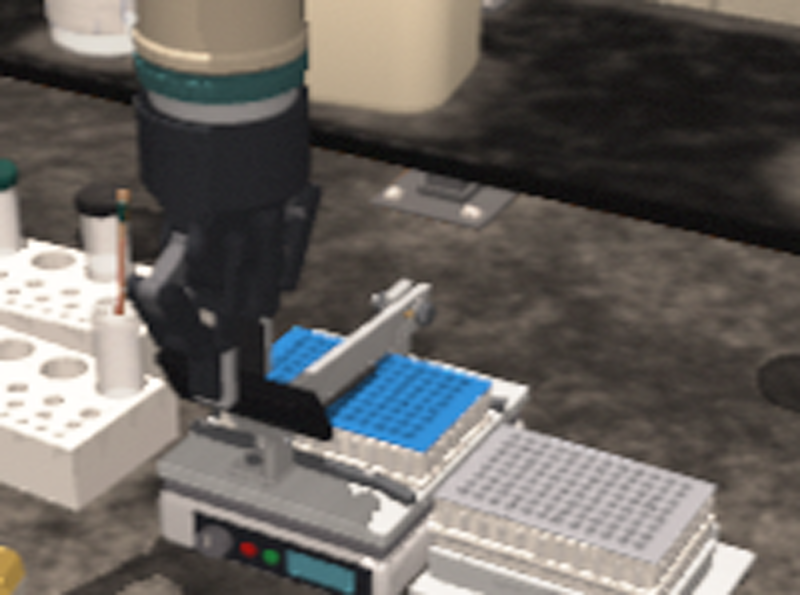

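Request:
step_arm(steps=[-0.0032,0.0001,-0.006,0,-0.0016,0,-0.006,0,-0.001,0,-0.006,0,0,0,0,0])

```text
time: 12.62
tcp_pos: [0.4487, -0.0656, 0.1618]
eef_rot: [[0.003, 0.021, 1.0], [-0.0, 1.0, -0.021], [-1.0, -0.0, 0.003]]
wrist_force: [2.7, 0.0, 2.5]
finger_gap: 0.0239
```

Run:
```python
from fit import *
p=snap('wrist','w12.png')
p=snap('scene'); I=cv2.resize(p['image'][80:250,240:440],None,fx=4,fy=3.5,interpolation=cv2.INTER_CUBIC); cv2.imwrite('pics/s12.png',I)
```

```text
(no output)
```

View pics/w12.png

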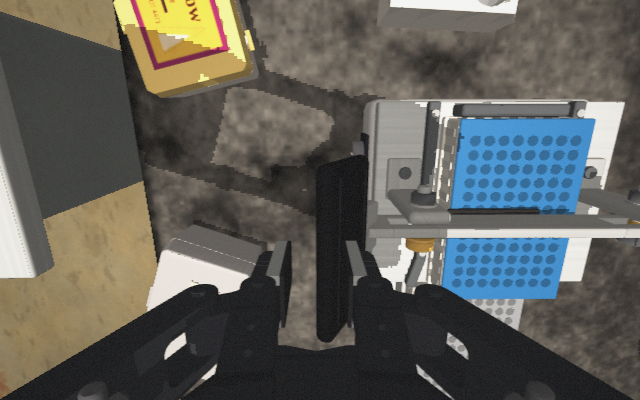

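View pics/s12.png

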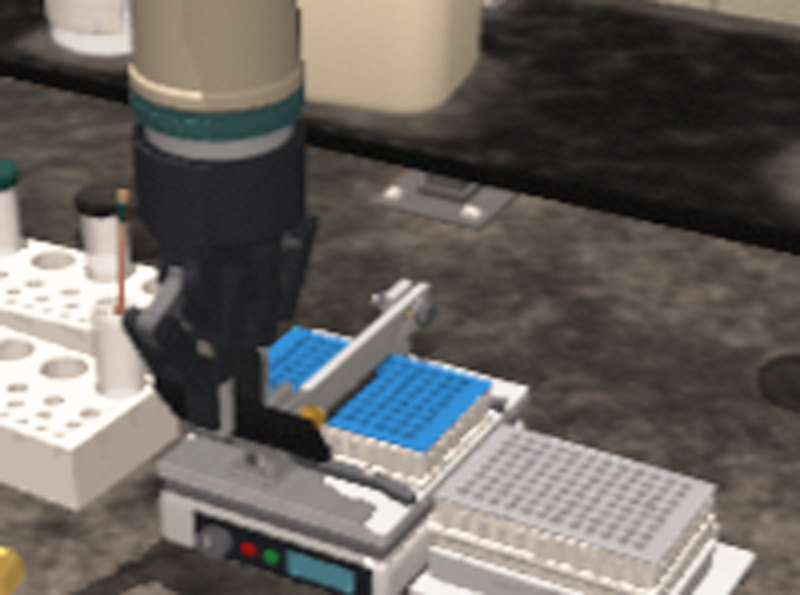

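Request:
step_arm(steps=[-0.0003,0,-0.002,0,0,0,0,0])

```text
time: 12.98
tcp_pos: [0.449, -0.0657, 0.1606]
eef_rot: [[0.005, 0.021, 1.0], [-0.001, 1.0, -0.021], [-1.0, -0.001, 0.005]]
wrist_force: [4.3, 0.3, 7.9]
finger_gap: 0.024
```

Request:
step_arm(steps=[-0.0002,0,-0.002,0,0,0,0,0])

```text
time: 13.22
tcp_pos: [0.4497, -0.066, 0.1591]
eef_rot: [[0.007, 0.021, 1.0], [-0.001, 1.0, -0.021], [-1.0, -0.001, 0.007]]
wrist_force: [5.1, 0.2, 8.4]
finger_gap: 0.0241
```

Request:
step_arm(steps=[-0.0002,0,-0.002,0,0,0,0,0])

```text
time: 13.48
tcp_pos: [0.4504, -0.0661, 0.1577]
eef_rot: [[0.009, 0.021, 1.0], [-0.002, 1.0, -0.021], [-1.0, -0.002, 0.009]]
wrist_force: [5.7, 0.6, 11.5]
finger_gap: 0.0238
```

```bash
cat > ov.py <<'E'
from fit import *
import sys
th,s,fn=float(sys.argv[1]),float(sys.argv[2]),sys.argv[3]
v=np.load('fit.npy');sh=v[:3]
p=snap('scene'); I=cv2.resize(p['image'],None,fx=4,fy=4,interpolation=cv2.INTER_CUBIC)
def L(P,c,cl=True):
    q=(proj(p,P)*4+1.5).round().astype(int); cv2.polylines(I,[q.reshape(-1,1,2)],cl,c,1)
for f in(-1,1): L(W(sh,bar(th,s,padc(f))),(255,0,255))
for z in(-14,14): L(W(sh,bar(th,s,[[-160,-3,z],[14,-3,z]])),(0,255,0),False)
x,y=270,130
cv2.imwrite('pics/'+fn,I[y*4:y*4+480,x*4:x*4+640])
E
python3 ov.py 0 .014 s13.png
```

```text
(no output)
```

View pics/s13.png

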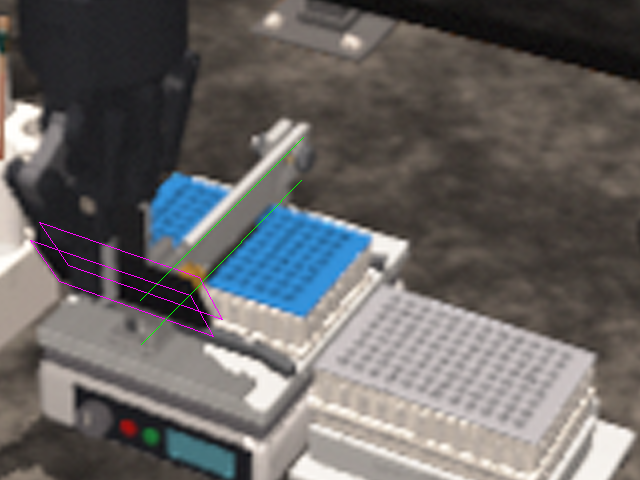

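Request:
step_arm(steps=[0,0,0.002,0,0,0,0,0,0,0,0,0], jaw=0.8, grip_force=25)

```text
time: 13.9
tcp_pos: [0.4531, -0.0665, 0.1592]
eef_rot: [[0.015, 0.022, 1.0], [-0.002, 1.0, -0.022], [-1.0, -0.002, 0.015]]
wrist_force: [11.9, -0.1, 2.1]
finger_gap: 0.0171
```

Request:
step_arm(steps=[0.002,0,0,0,0.002,0,0,0,0,0,0,0])

```text
time: 14.28
tcp_pos: [0.4535, -0.0664, 0.1588]
eef_rot: [[0.007, 0.021, 1.0], [-0.002, 1.0, -0.021], [-1.0, -0.002, 0.007]]
wrist_force: [5.5, -1.5, 6.4]
finger_gap: 0.0174
```

Request:
step_arm(steps=[0.003,0,0,0,0.003,0,0,0,0,0,0,0])

```text
time: 14.65
tcp_pos: [0.4553, -0.0653, 0.1569]
eef_rot: [[-0.003, 0.02, 1.0], [0.0, 1.0, -0.02], [-1.0, -0.0, -0.003]]
wrist_force: [-0.9, -1.5, 5.2]
finger_gap: 0.0169
```

Request:
step_arm(steps=[0.003,0,0,0,0.003,0,0,0,0,0,0,0])

```text
time: 15.02
tcp_pos: [0.4585, -0.0647, 0.1566]
eef_rot: [[-0.009, 0.02, 1.0], [0.001, 1.0, -0.02], [-1.0, 0.001, -0.009]]
wrist_force: [-4.8, -0.1, 7.4]
finger_gap: 0.0167
```

Request:
step_arm(steps=[0.003,-0.0002,0,0,0.003,-0.0002,0,0,0,0,0,0])

```text
time: 15.4
tcp_pos: [0.4643, -0.0649, 0.1566]
eef_rot: [[-0.009, 0.02, 1.0], [0.002, 1.0, -0.02], [-1.0, 0.001, -0.009]]
wrist_force: [-5.6, 0.8, 8.0]
finger_gap: 0.0169
```

Request:
step_arm(steps=[0.003,-0.0002,0,0,0,0,0,0])

```text
time: 15.65
tcp_pos: [0.4675, -0.0652, 0.1567]
eef_rot: [[-0.009, 0.02, 1.0], [0.002, 1.0, -0.02], [-1.0, 0.001, -0.009]]
wrist_force: [-6.3, 0.5, 9.0]
finger_gap: 0.0173
```

```bash
python3 ov.py 0 .007 s14.png;  python3 - <<'E'
from fit import *
p=snap('wrist','w14.png')
E
```

```text
(no output)
```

View pics/s14.png

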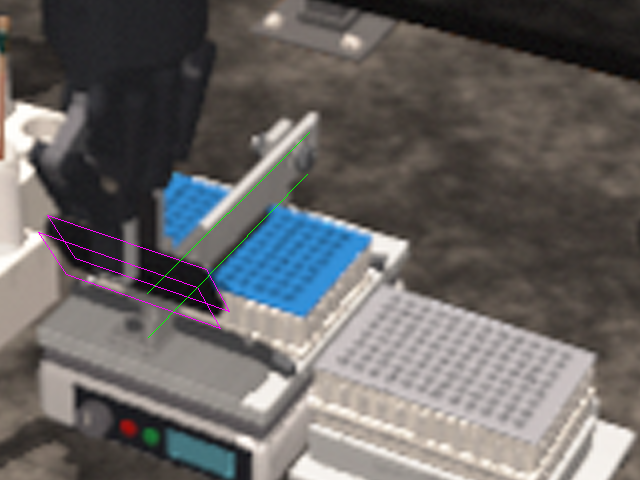

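View pics/w14.png

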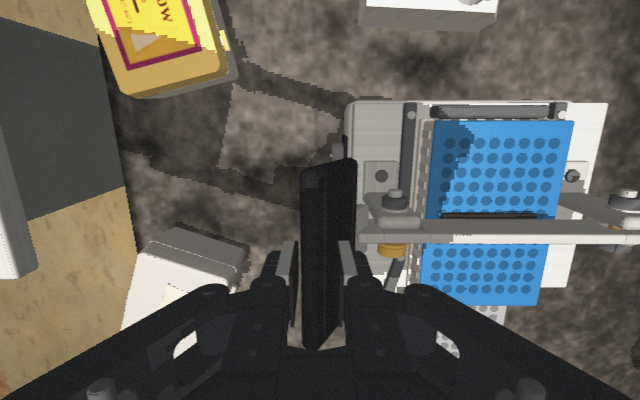

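Request:
step_arm(steps=[0.002,0,0,0,0,0,0,0])

```text
time: 16.0
tcp_pos: [0.4694, -0.0652, 0.1567]
eef_rot: [[-0.009, 0.02, 1.0], [0.001, 1.0, -0.02], [-1.0, 0.001, -0.009]]
wrist_force: [-6.6, -1.0, 7.1]
finger_gap: 0.0172
```

Request:
step_arm(steps=[0.002,0,0,0,0,0,0,0])

```text
time: 16.25
tcp_pos: [0.4697, -0.0651, 0.1566]
eef_rot: [[-0.012, 0.02, 1.0], [0.002, 1.0, -0.02], [-1.0, 0.001, -0.012]]
wrist_force: [-10.5, 0.8, 10.5]
finger_gap: 0.0168
```

Request:
step_arm(steps=[0.002,0,0,0,0,0,0,0])

```text
time: 16.5
tcp_pos: [0.4698, -0.065, 0.1564]
eef_rot: [[-0.016, 0.02, 1.0], [0.002, 1.0, -0.02], [-1.0, 0.001, -0.016]]
wrist_force: [-12.8, -1.0, 11.9]
finger_gap: 0.0171
```

Request:
step_arm(steps=[0.003,0,0,0,0,0,0,0])

```text
time: 16.75
tcp_pos: [0.4699, -0.065, 0.1562]
eef_rot: [[-0.023, 0.019, 1.0], [0.002, 1.0, -0.019], [-1.0, 0.001, -0.023]]
wrist_force: [-18.7, -1.2, 17.9]
finger_gap: 0.0173
```

```bash
python3 ov.py 0 0 s15.png;  python3 - <<'E'
from fit import *
p=snap('wrist','w15.png')
E
```

```text
(no output)
```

View pics/s15.png

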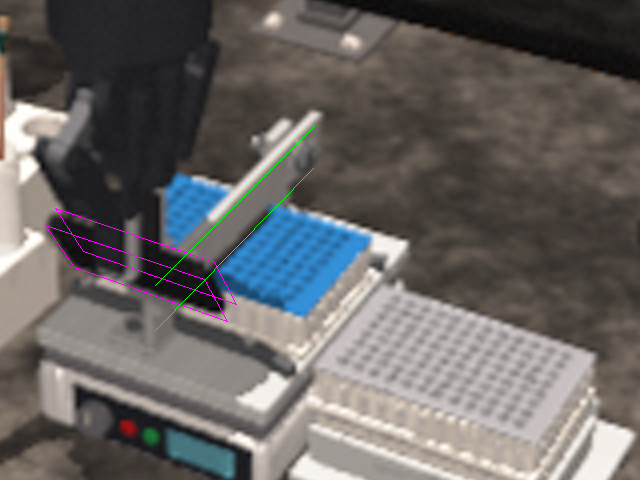

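View pics/w15.png

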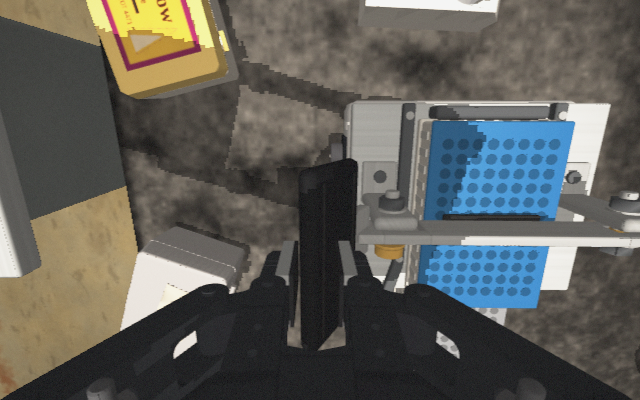

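Request:
step_arm(steps=[0,0,0,0,0,0,0,0,-0.003,0,0,0,-0.004,0,0,0,0,0,0,0], jaw=0.58)

```text
time: 17.48
tcp_pos: [0.4735, -0.066, 0.1574]
eef_rot: [[0.0, 0.021, 1.0], [0.0, 1.0, -0.021], [-1.0, 0.0, 0.0]]
wrist_force: [-0.1, 0.7, -0.3]
finger_gap: 0.0359
```

Run:
```python
from fit import *
p=snap('wrist','w16.png')
```

```text
(no output)
```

View pics/w16.png

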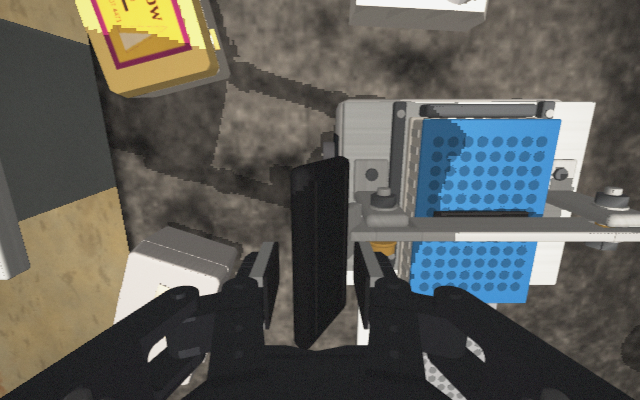

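Request:
step_arm(steps=[-0.001,0,0.03,0,0,0,0.05,0,0,0,0.06,0,0,0,0.06,0,0,-0.06,0,0,0,-0.06,0,0,0,-0.06,0,0,0,-0.06,0,0])

```text
time: 18.52
tcp_pos: [0.4726, -0.3079, 0.3575]
eef_rot: [[0.001, 0.021, 1.0], [-0.0, 1.0, -0.021], [-1.0, -0.0, 0.001]]
wrist_force: [0.7, -0.2, -0.5]
finger_gap: 0.0363
```

```bash
python3 ov.py 0 0 s17.png;  python3 - <<'E'
from fit import *
s=arm.sense(); print(s['time'],np.round(s['tcp_pos'],3),np.round(s['wrist_force'],1))
p=snap('scene','s18.png')
p=snap('wrist','w17.png')
p=snap('top','t17.png'); cv2.imwrite('pics/t17.png',cv2.resize(p['image'][90:240,230:430],None,fx=4,fy=4,interpolation=cv2.INTER_CUBIC))
E
```

```text
18.575 [ 0.472 -0.317  0.356] [ 1.4 -5.4  0.8]
```

View pics/s17.png

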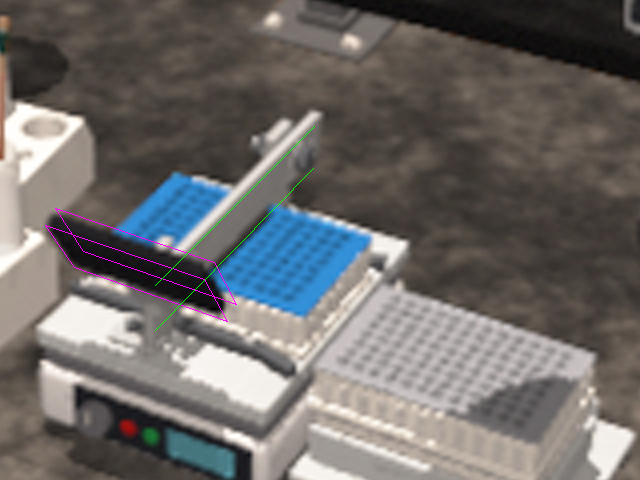

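View pics/s18.png

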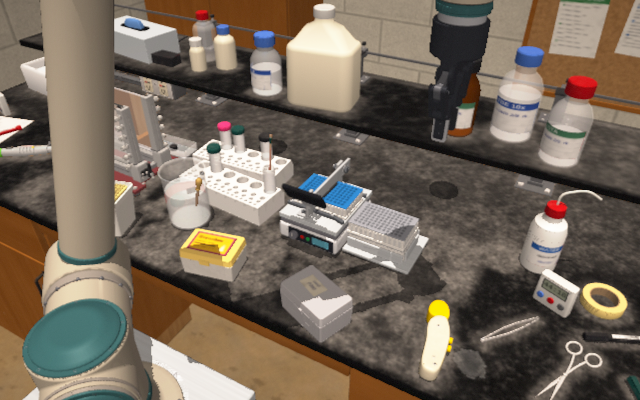

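View pics/t17.png

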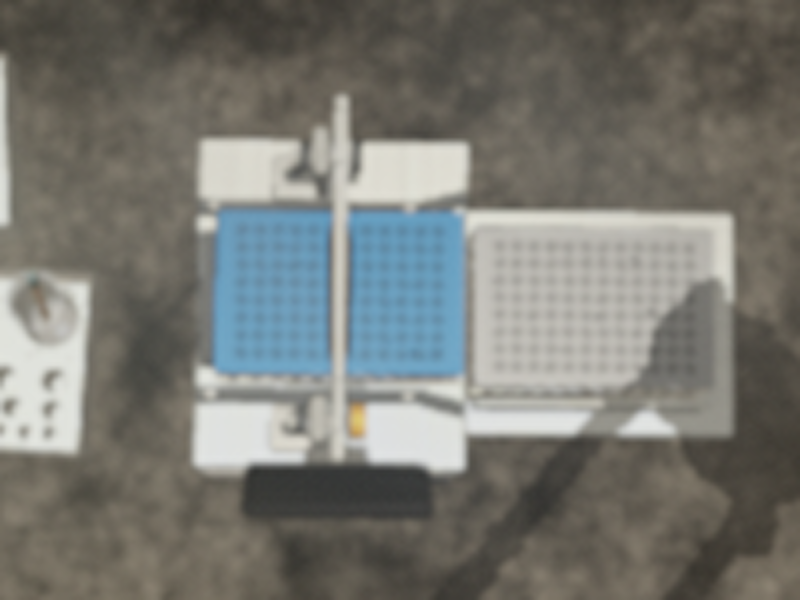

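Run:
```python
from fit import *
v=np.load('fit.npy');sh=v[:3]
ps=snap('scene');pt=snap('top')
res={}
for n,p in(('scene',ps),('top',pt)):
    k=arm.regions_of('paddle',p)
    g=cv2.cvtColor(p['image'],cv2.COLOR_BGR2GRAY)
    x0,x1,y0,y1=(278,330,178,212) if n=='scene' else (285,345,200,225)
    m=np.zeros_like(g); m[y0:y1,x0:x1]=(g[y0:y1,x0:x1]<60)
    nn,l,st,c=cv2.connectedComponentsWithStats(m); i=1+np.argmax(st[1:,4]); print(n,'dark bbox',st[i],c[i].round(1), [(round(q['score'],2),np.round(np.array(q['bbox'])*[640,400,640,400],1)) for q in k[:1]])
    for th,s in((0,0),(0,.014),(.05,0),(.14,0)):
        q=np.vstack([proj(p,W(sh,bar(th,s,padc(f)))) for f in(-1,1)])
        h=cv2.convexHull(q.astype(np.float32)); M=cv2.moments(h)
        print('  ',th,s,np.r_[q.min(0),np.ptp(q,0)].round(1),round(M['m10']/M['m00'],1),round(M['m01']/M['m00'],1))
# plate in nest
m=cv2.inRange(cv2.cvtColor(pt['image'],cv2.COLOR_BGR2HSV),(95,90,40),(120,255,255))
ys,xs=np.where(m[130:200,270:360]); 
print('blue bbox top', xs.min()+270,xs.max()+270,ys.min()+130,ys.max()+130)
P=W(sh,PL+[0,0,102.5]);print(proj(pt,P).round(1).tolist())
for q in ['tipbox_amber','tipbox_grey']:
    for k in arm.boxes_of(q,pt)[:1]: print(q,np.round(np.array(k['bbox'])*[640,400,640,400],1))
p0=np.load('top0.npy',allow_pickle=True).item()
d=cv2.absdiff(p0['image'][245:315,205:405],pt['image'][245:315,205:405]).max(2); print('boxes diff mean',d.mean(),(d>40).sum())
cv2.imwrite('pics/boxdiff.png',cv2.resize(np.vstack([p0['image'][240:315,205:405],pt['image'][240:315,205:405]]),None,fx=3,fy=3))
```

```text
scene dark bbox [282 184  48  24 452] [304.4 195.6] [(0.58, array([317.8, 183.3,  71.3,  52.8]))]
   0 0 [281.  181.7  47.7  28.1] 305.2 195.7
   0 0.014 [277.  185.2  48.2  28.4] 301.4 199.3
   0.05 0 [281.5 177.4  47.4  29.1] 305.6 191.8
   0.14 0 [282.8 169.3  46.8  30.7] 306.6 184.6
top dark bbox [292 207  45   9 341] [313.  211.4] [(0.91, array([314.9, 168.8,  44.9, 105.5]))]
   0 0 [289.5 204.5  48.7  16.2] 313.8 212.6
   0 0.014 [289.3 211.7  48.8  16.5] 313.7 220.0
   0.05 0 [289.2 203.8  49.2  15.3] 313.8 211.5
   0.14 0 [288.9 202.   50.   13.6] 313.9 208.8
blue bbox top 284 344 143 182
[[283.0, 142.3], [346.1, 143.0], [345.9, 184.9], [282.3, 184.2]]
tipbox_amber [245.1 273.5  52.   44. ]
tipbox_grey [366.1 280.5  62.3  54.2]
boxes diff mean 14.921857142857142 1922
```

View pics/boxdiff.png

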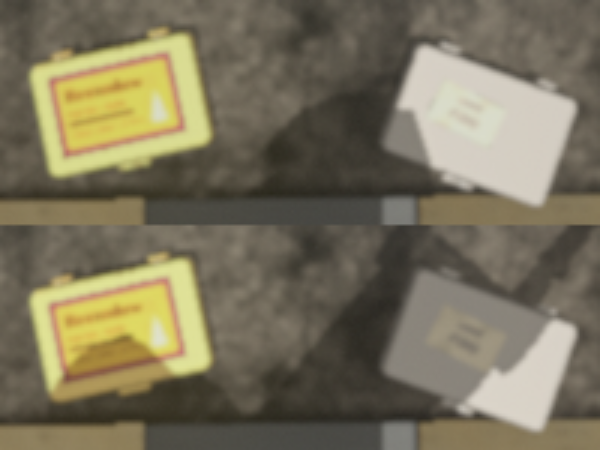

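Run:
```python
from bench import arm
print(arm.hand_in(), arm.sense()['time'])
```

```text
the job is handed in; nothing more can be done
the job is handed in; nothing more can be done
```

I loaded the shaker and handed the job in at about 19 s, with the gripper well clear of everything. No verdict came back, so what follows is from my own checks.

- **Plate:** I pushed the blue-matted plate flat across with the fingers until it met the end stop. It stopped moving while the force rose to about 10 N. In the top view the mat lies where a fully home plate should, to within 1–3 pixels. The two grey-matted plates stayed on the shelf.
- **Bar:** I pulled it out to its stop at about 20 N, then swung it down until the paddle stopped at the height expected for a level bar. I pushed it in about 14.5 mm to its inner stop at about 19 N. The final paddle position fits "level, fully in" to about 1 pixel. Swing angles of 0.05 and 0.14, or the bar still out, fit worse in the scene view. In the top view, 0.05 fits about as well as level.
- **Tip boxes:** both appear where they started; only the shadows differ.

**Not tested or in disagreement:** I did not try lifting the bar to prove the hook. The paddle outline from the network was too large in the last views because it included the bar, so I used the dark pixels instead. A force reading of about 5 N just after the last move was probably the arm braking, as nothing was near it.

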